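Gauge the drive-coupling gap of a fire pump

TASK

Work the pump's sprung clutch lever: pull it all the way towards the robot, then ease it slowly back home before letting go. Then lift the orange-handled taper gauge out of its stand and slide its blade straight down from above into the gap between the two coupling discs until it drags snugly against both, without forcing it. Finish still holding the gauge steady and upright at that depth; leave the other things where they are.

Things in the scene. Friction and masses are not known exactly. Their poses are not given: they have to be found in the camera images.
- coupling_unit: pump drive coupling bolted to a dark steel base plate 160 x 285 x 12 mm: grey bearing block (left), two upright discs, red pump housing (right, front gauge, top 124 mm high). Fixed to the table, its place and yaw vary. Origin on the table; x points away from the robot at yaw 0, y along the disc axis towards the grey block, z up
- gap_mouth (a point): middle of the gap between the two discs, to within 1 mm, level with the top of their rims (130 mm above the table). Its axes are those of coupling_unit: y is the gap's normal (across the gap), z up. The gap is open downwards for more than 60 mm
- disc_left: bright metal coupling disc, 110 mm across, 14 mm thick, axis along y of coupling_unit, +y side of the gap, 3 mm chamfer round its rim; origin near that of coupling_unit. The gap at rest is 3.0 to 5.4 mm and differs from run to run; the chamfers widen its mouth by 3 mm a side. The pair of discs floats together along y by up to 4 mm either way on a soft spring (0.15 N per mm), so it follows the blade; the lever floats with it
- disc_right: brass-coloured coupling disc of the same size, -y side of the gap. Its face is sprung towards the other disc: it starts to give at 2.5 N and takes 8 N more for each mm. Pulling the clutch lever draws it away by up to 7.5 mm. Origin near that of coupling_unit
- clutch_lever (a joint): lever angle in rad: 0 = home (leaning 0.3 rad away from the robot, towards +x of coupling_unit), grows as the grip is pulled towards the robot (-x), 0.75 = end of its stroke. Sprung home: about 4 N at the grip at the start, 8 N at the end, plus some damping; it returns by itself when let go, too fast if let go far from home
- lever_grip (a point): middle of the lever's black round grip bar: 18 mm thick, 75 mm long, level, along y of coupling_unit, sticking out to -y from the steel stem, which is 55 mm from this point towards +y; about 190 mm above the table
- lever_pivot (a point): point on the lever's hinge axis (along y of coupling_unit) beside lever_grip; the grip moves on a circle of 130 mm radius about it in the x-z plane of coupling_unit. 65 mm above the table
- taper_gauge: loose feeler blade with an orange handle, 80 g, standing blade-down in the stand. Origin at the middle of the handle's underside; z up along the handle. Handle 34 mm along x, 18 mm along y (black patch on both y faces), 46 mm high above the origin. Steel blade 14 mm wide along x, hanging 70 mm below the origin, thickness along y: 1.6 mm at the tip, growing evenly to 8.4 mm at the handle
- gauge_tip (a point): middle of the blade's tip, 70 mm below the gauge's origin. It is some 17 to 42 mm below the rims when it meets both discs (how deep depends on the gap), and about 3 mm deeper it is snug: pushing it in then takes about 2 to 5 N, and about 0.5 N more for each further mm
- gauge_stand: blue block 90 x 90 x 85 mm with a slot 24 x 12 mm in its top, 79 mm deep, that holds the gauge (handle resting on the top face). Fixed; its place and yaw vary. Origin under its centre on the table
- coupling_red: loose hose coupling standing upright, bright metal with a red ring, 80 mm across and 100 mm high; origin under its centre; bystander, may stand on either of the two places where the gauge stand can be
- coupling_blue: loose hose coupling standing upright, bright metal with a blue ring, 80 mm across and 100 mm high; origin under its centre; bystander
- nozzle: loose bright metal hose nozzle standing upright, 72 mm across its foot, 175 mm high; origin under its centre; bystander
- spanner: loose steel spanner lying flat; origin under its middle; bystander
- carton: loose cardboard carton 120 x 80 x 50 mm; origin under its centre; bystander
- oil_bottle: loose yellow bottle with red cap, 64 mm across, 170 mm high; origin under its centre; bystander
Things that resemble listed ones, but are neither listed nor needed, are in the scene too. Leave any green or yellow look-alike of the gauge_stand alone.

How it is judged:
On the way, in this order (a step that is already met when the one before it is completed fails the run):
1. the clutch lever is pulled through its full stroke (value of joint clutch_lever above 0.66 rad), for 0.1 s.
2. the clutch lever is back home (value of joint clutch_lever below 0.06 rad), for 0.2 s.
3. the gauge is lifted clear of its stand in the fingers (contact force between the fingers and taper_gauge above 1 N and z of taper_gauge in the frame of gauge_stand above 0.165 m), for 0.1 s.
At the end, for the whole second after the job is handed in: the fingers hold the gauge (over 3 N), still and within 0.15 rad of upright, its tip at least 12 mm below the disc rims and within 16 mm of the gap mouth's middle along x; the blade presses on each disc with 1.5 to 8.5 N; the clutch lever is home (below 0.08 rad) (contact force between taper_gauge and disc_left between 1.5 and 8.5 N and contact force between taper_gauge and disc_right between 1.5 and 8.5 N and z of gauge_tip in the frame of gap_mouth below -0.012 m and x of gauge_tip in the frame of gap_mouth between -0.016 and 0.016 m and angle between taper_gauge's own z axis and vertical below 0.15 rad and contact force between the fingers and taper_gauge above 3 N and linear speed of taper_gauge below 0.01 m/s and value of joint clutch_lever below 0.08 rad); the arm keeps its last pose, push and grip.
It fails at once if the lever snaps back (faster than 1.5 rad/s) (velocity of joint clutch_lever below -1.5 rad/s).
It fails at once if the blade is forced against a disc (over 25 N) (contact force between taper_gauge and disc_left above 25 N or contact force between taper_gauge and disc_right above 25 N).
It fails at once if a bystander is disturbed (moved over 25 mm) (distance of any of coupling_red, coupling_blue, nozzle, spanner, carton, oil_bottle from where it was at the start of the episode above 0.025 m).
It also fails if it takes over 70 s, if anything falls off the work surface, if the arm or the gripper's body presses on something with over 40 N, if the wrist force passes 120 N, or if a joint passes its speed limit or range.

ROBOT

A 7-joint arm with a two-finger parallel gripper is mounted at the origin on the work surface. World frame = base frame: x ahead of the robot, y to its left, z up, the work surface at z = 0. Lengths are in m, angles in rad, forces in N, time in s.
With the tool pointing down it reaches from about 0.35 to 0.9 m from the base axis. Payload 19.9 kg.
Tool frame: the origin (TCP) lies between the finger pads; the fingertips stand 19 mm ahead of it and the grasp point (between the pads) is the TCP; z points along the fingers, y is the line along which they close (so a half turn about z gives the same grasp; the last joint's range is limited). The gripper opens to 94 mm and grips with 3 to 60 N. Pads are 16 mm wide; open, the fingers measure 119 mm over their backs; the gripper's body (75 mm by 177 mm) begins 78 mm behind the grasp point.
Start: joints at [-1.248, 0.417, -0.01, 1.614, 0.005, 1.111, -0.053], TCP at [0.222, 0.584, 0.224] pointing down, gripper open.
Joint ranges: [-2.81, 2.81], [-0.39, 2.02], [-1.27, 1.25], [0.06, 2.57], [-1.19, 4.33], [0.19, 2], [-2.82, 2.82]. Speed limits (rad/s): [1.89, 1.89, 2.39, 2.39, 3.01, 3.01, 3.01].

INTERFACE

Orientations are given as a 3x3 rotation matrix whose columns are the frame's x, y, z axes.
In Python, from rig import robot gives the robot as it stands. Calls block until the motion is done:
- robot.move_ptp(position, orientation): joint-space move of the TCP to a pose.
- robot.move_linear(position, velocity=0.15, frame=None, threshold=None): straight line of the TCP; frame=None keeps the orientation; velocity is the mean speed in m/s. With threshold (N) it stops when the force on the tool has changed by that much, and returns True; else False.
- robot.goto_joints(angles): joint-space move.
- robot.gripper_to(opening): finger opening in m; the grip force is fixed at half the most; returns when the fingers have stopped.
- robot.pause(seconds).
- robot.ik(position, orientation): joint angles nearest the present ones, or None.
- robot.get_state(): the state.
- robot.grab_frame(name): name is "scene" or "top" or "wrist"; returns the picture (480x640x3 uint8, red, green, blue); there is no depth.
- robot.camera_info(name): a dict with "fx", "fy", "cx", "cy" (pixels), "dist" ([k1, k2, p1, p2, k3] as OpenCV has them; the pictures are not rectified), "rvec" (rotation vector, rad) and "tvec" (3), from world to camera coordinates, as OpenCV has them. Camera axes: x right, y down, z forward; pixel columns grow to the right and rows downward; lengths in m; the calibration is good to about 2 mm. A picture is of the moment at which its call begins: read the wrist's pose just before it. camera_info takes no time and is no camera call; for the wrist camera it gives the pose at the moment of the call.
A pose or a line that the arm cannot do raises robot.PlanningError and nothing moves.
- robot.sign_off(): hands the job in; it is judged then, once.
The state is a dict: "time": time; "qpos": joint angles; "joint_vel": joint speeds; "effort": joint torques, N m; "ee_pos": TCP position; "tool_rot": TCP orientation; "force": force on the tool from outside, world axes, zero at the start; "moment": the same for the moment, N m; "opening": finger opening in m; "grasp_force": force on a finger pad.
Only numpy, scipy, OpenCV 4.12 (cv2) and the standard library are available. Lean on these libraries where they do the work, as an engineer would, in place of code of your own. Each camera call takes 0.05 s, during which the arm holds its last target. There are 200 camera calls.

## Working session

There is one attempt and no reset: what is moved stays moved. The work goes in short steps, each a Python script; the robot and the scene stay as the last script left them, time stands still between calls to the robot, and variables do not carry over. Pictures are saved under pics/ and viewed, at most 10 in all, crops included, and the job is handed in when it is done.

```bash
mkdir -p pics; ls; python3 - <<'E'
from rig import robot
import cv2
for n in("scene","top"):
    cv2.imwrite(f"pics/{n}0.png",robot.grab_frame(n)[:,:,::-1]); i=robot.camera_info(n); print(n,i)
print(robot.get_state()["time"])
E
```

```text
pics
scene {'fx': 516.9903890900767, 'fy': 516.9903890900767, 'cx': 306.6903613946919, 'cy': 239.53048809107185, 'dist': array([-0.04427823,  0.        ,  0.        ,  0.        ,  0.        ]), 'rvec': array([ 0.71359194,  2.65087107, -1.11048558]), 'tvec': array([ 0.47925898, -0.12237491,  1.56607373])}
top {'fx': 467.3429810080614, 'fy': 467.3429810080614, 'cx': 324.0622324816743, 'cy': 241.3742841160176, 'dist': array([-0.11405237,  0.        ,  0.        ,  0.        ,  0.        ]), 'rvec': array([ 2.17066097, -2.16771616,  0.09313   ]), 'tvec': array([0.00593969, 0.56412525, 1.42072739])}
0.1
```

View pics/scene0.png

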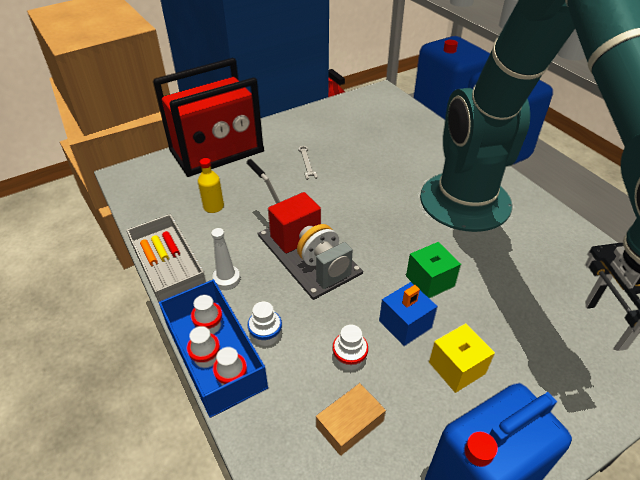

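View pics/top0.png

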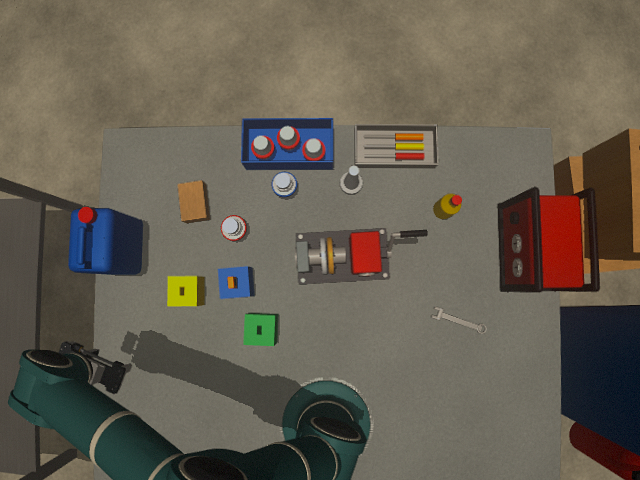

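The scene shows the red pump with its lever at about (258,170), the discs at about (320,243) and the gauge in the blue stand at about (410,297). In the top view the stand is at (236,282), the discs at about (328,255) and the grip at (413,234). I'll enlarge both views.

```bash
python3 - <<'E'
import cv2,numpy as np
t=cv2.imread("pics/top0.png")[222:292,214:434]; s=cv2.imread("pics/scene0.png")
a=cv2.resize(t,None,fx=3.6,fy=3.6,interpolation=cv2.INTER_CUBIC)
b=cv2.resize(s[150:300,240:370],None,fx=2.2,fy=2.2,interpolation=cv2.INTER_CUBIC)
c=cv2.resize(s[270:350,370:450],None,fx=4,fy=4,interpolation=cv2.INTER_CUBIC)
o=np.zeros((252+330,792,3),np.uint8);o[:252,:792]=a;o[252:,:286]=b;o[252:572,300:620]=c
cv2.imwrite("pics/crop1.png",o)
E
```

```text
(no output)
```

View pics/crop1.png

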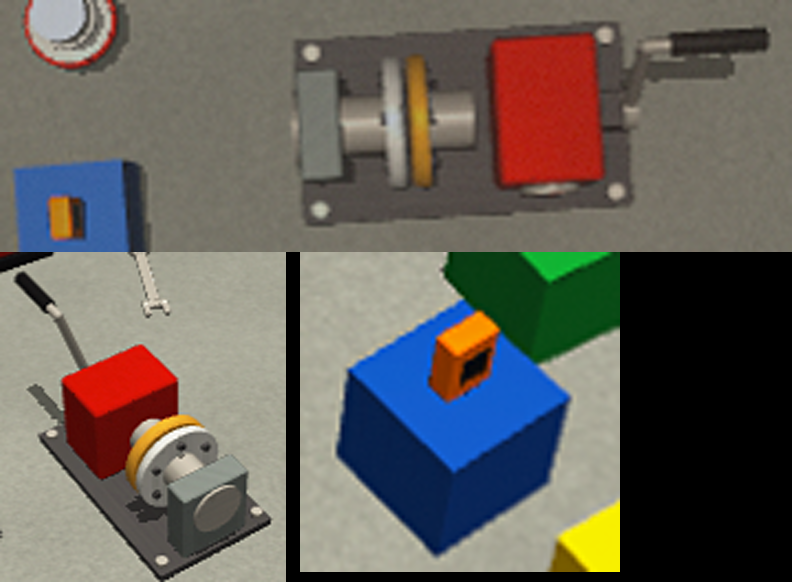

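Crop, top view: grip bar from (670,43) to (768,39), plate corners (295,40), (620,22), (633,204), (307,224), gap at about (406,120), handle top centre at about (61,217). I'll compute positions next.

```bash
cat > h.py <<'E'
from rig import robot
import numpy as np, cv2
def ray(info,uv,z):
    K=np.array([[info["fx"],0,info["cx"]],[0,info["fy"],info["cy"]],[0,0,1]])
    n=cv2.undistortPoints(np.array([[uv]],float),K,np.array(info["dist"]))[0,0]
    R=cv2.Rodrigues(np.array(info["rvec"]))[0]; c=-R.T@np.array(info["tvec"])
    d=R.T@np.array([n[0],n[1],1]); return c+d*(z-c[2])/d[2]
def down(yaw):  # tool x at angle yaw, z down
    c,s=np.cos(yaw),np.sin(yaw); return np.array([[c,s,0],[s,-c,0],[0,0,-1.]])
E
python3 - <<'E'
from h import *
i=robot.camera_info("top"); f=lambda u,v,z:ray(i,(214+(u+.5)/3.6-.5,222+(v+.5)/3.6-.5),z)
np.set_printoptions(precision=4,suppress=True)
P=[f(u,v,.012) for u,v in [(295,40),(620,22),(633,204),(307,224)]]
for p in P:print(p)
print("ctr",np.mean(P,0),"yaw",[np.degrees(np.arctan2(*-(b-a)[:2]* [1,1])) for a,b in((P[1],P[0]),(P[2],P[3]))], [np.linalg.norm(P[a]-P[b]) for a,b in((0,1),(1,2),(2,3),(3,0))])
print("grip",f(670,43,.19),f(768,39,.19),"gap",f(406,120,.13),f(403,62,.13),f(409,183,.13))
print("handle",f(61,217,.131)); 
print("stand",[f(u,v,.085) for u,v in[(14,168),(126,160)]])
E
```

```text
[0.5926 0.0962 0.012 ]
[ 0.6087 -0.1872  0.012 ]
[ 0.4503 -0.1969  0.012 ]
[0.4328 0.0847 0.012 ]
ctr [ 0.5211 -0.0508  0.012 ] yaw [np.float64(176.75374138237703), np.float64(176.44923757811995)] [np.float64(0.28382707160840037), np.float64(0.1586531321344033), np.float64(0.28212030341714195), np.float64(0.16016918663076493)]
grip [ 0.5704 -0.2031  0.19  ] [ 0.5737 -0.2788  0.19  ] gap [ 0.5152 -0.001   0.13  ] [0.5616 0.0015 0.13  ] [ 0.4651 -0.0034  0.13  ]
handle [0.4371 0.2739 0.131 ]
stand [array([0.4777, 0.3235, 0.085 ]), array([0.4847, 0.2301, 0.085 ])]
```

Plate and bar sizes match the given ones: unit yaw is about 3.3°, the grip is at (0.572, -0.241) and the gap at (0.515, -0.001). I'll check IK, then move over the gauge and the gap for close wrist pictures.

```bash
python3 - <<'E'
from h import *
import pickle
y0=np.radians(3.4)
np.set_printoptions(precision=3,suppress=True)
print(robot.get_state()["tool_rot"])
for n,p,a in(("gauge",[.437,.274,.35],y0),("gap",[.515,0,.35],y0),("gaplow",[.515,0,.18],y0),("lever",[.572,-.241,.19],y0+np.pi/2),("lever-",[.47,-.241,.19],y0-np.pi/2)):
    print(n,robot.ik(p,down(a)),robot.ik(p,down(a+np.pi)))
info={}
for k,p in(("gauge",[.437,.274,.35]),("gap",[.515,0,.35])):
    best=min([r for r in(down(y0),down(y0+np.pi)) if robot.ik(p,r) is not None],key=lambda r:abs(robot.ik(p,r)[6]))
    robot.move_ptp(p,best); robot.pause(.3)
    info[k]=robot.camera_info("wrist"); cv2.imwrite(f"pics/w_{k}.png",robot.grab_frame("wrist")[:,:,::-1])
    print(k,robot.get_state()["time"],best[:,0])
pickle.dump(info,open("info.pkl","wb"))
E
```

```text
[[-0.935  0.356 -0.   ]
 [ 0.356  0.935 -0.001]
 [-0.    -0.001 -1.   ]]
gauge [-1.123  0.129  0.562  1.727 -0.071  1.306 -2.058] [-0.727  0.121  0.119  1.715 -0.015  1.306  1.025]
gap [-0.799  0.15   0.835  1.735 -0.115  1.307 -1.451] [-0.561  0.127  0.558  1.729 -0.07   1.305  1.642]
gaplow [-0.744  0.365  0.835  1.951 -0.328  0.965 -1.263] [-0.458  0.294  0.471  1.943 -0.164  0.941  1.723]
lever [-0.347  0.656  1.022  1.683 -0.605  1.154  0.899] [-0.376  0.69   1.082  1.684 -0.655  1.177 -2.204]
lever- [-0.426  0.482  1.088  1.915 -0.495  1.046 -2.208] [-0.319  0.405  0.919  1.912 -0.38   1.008  0.828]
gauge 1.925 [-0.998 -0.059  0.   ]
gap 4.5417 [0.998 0.059 0.   ]
```

View pics/w_gauge.png

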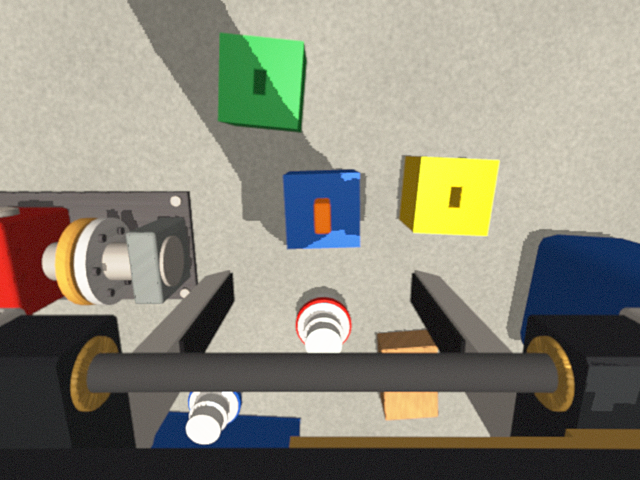

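View pics/w_gap.png

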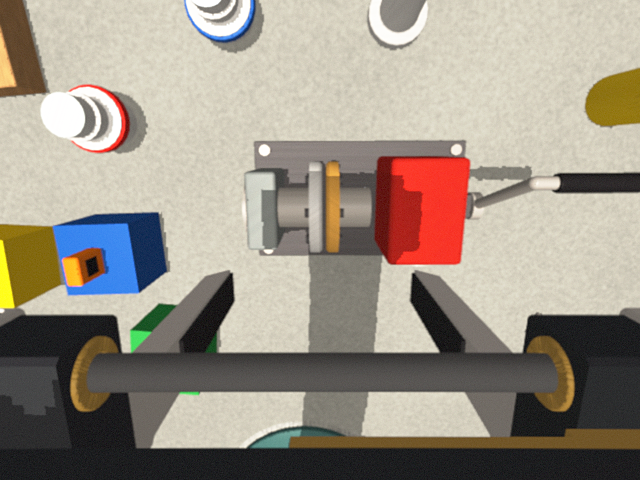

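The gauge wrist view has the handle top at about (322,214). The gap wrist view has the gap line at about (325,206), with rims spanning v from 162 to 250. I'll enlarge both crops.

```bash
python3 - <<'E'
import cv2,numpy as np
a=cv2.imread("pics/w_gauge.png")[165:255,280:365];b=cv2.imread("pics/w_gap.png")[155:260,295:360]
r=lambda x,k:cv2.resize(x,None,fx=k,fy=k,interpolation=cv2.INTER_CUBIC)
o=np.zeros((525,760,3),np.uint8);o[:450,:425]=r(a,5);o[:525,430:755]=r(b,5)
cv2.imwrite("pics/crop2.png",o)
E
```

```text
(no output)
```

View pics/crop2.png

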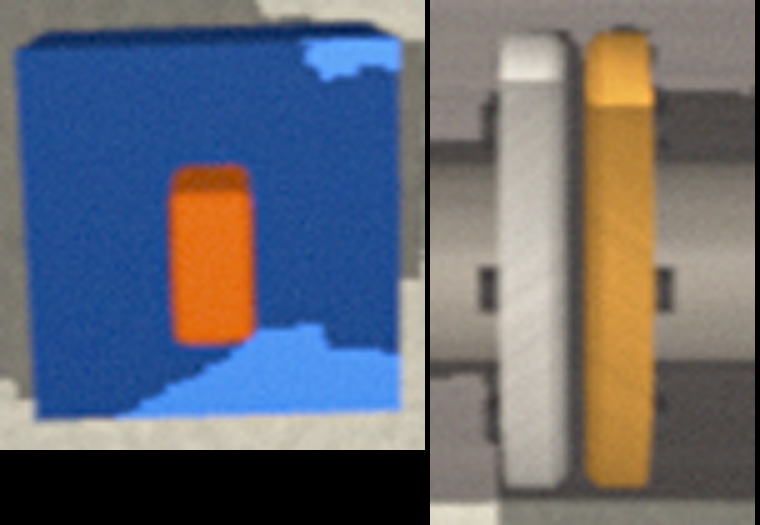

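```bash
python3 - <<'E'
from h import *
import pickle
np.set_printoptions(precision=4,suppress=True)
I=pickle.load(open("info.pkl","rb"))
g=lambda u,v,z:ray(I["gauge"],(280+(u+.5)/5-.5,165+(v+.5)/5-.5),z)
d=lambda u,v,z:ray(I["gap"],(295+(u-430+.5)/5-.5,155+(v+.5)/5-.5),z)
H=[g(*p,.131) for p in((172,192),(250,192),(255,345),(175,345))]
print("handle",np.mean(H,0),[np.linalg.norm(H[i]-H[i-1]) for i in range(4)],H[0]-H[3],H[1]-H[2])
S=[g(*p,.085) for p in((18,47),(400,42),(400,410),(37,418))]
print("stand",np.mean(S,0),[np.linalg.norm(S[i]-S[i-1]) for i in range(4)],S[1]-S[0],S[1]-S[2])
for u in(500,568,576,584,654):print("disc",u,d(u,260,.13))
print("rim ends z75",d(570,35,.075),d(572,487,.075))
E=lambda u,v,z:ray(I["gap"],(u,v),z)
print("grip",E(553,183,.19),E(639,182,.19)); print("plate",[E(*p,.012) for p in((256,141),(466,141))])
E
```

```text
handle [0.4368 0.2741 0.131 ] [np.float64(0.033359783860185885), np.float64(0.016577506752303236), np.float64(0.03338020749567647), np.float64(0.01736455680648185)] [-0.0333 -0.0025  0.    ] [-0.0332 -0.0033  0.    ]
stand [0.4367 0.2744 0.085 ] [np.float64(0.08985940169613404), np.float64(0.08922787191341297), np.float64(0.08897249277004911), np.float64(0.08921139666792595)] [-0.0065  0.089   0.    ] [-0.0886 -0.0076  0.    ]
disc 500 [0.5259 0.0144 0.13  ]
disc 568 [ 0.5268 -0.0001  0.13  ]
disc 576 [ 0.5269 -0.0018  0.13  ]
disc 584 [ 0.527  -0.0035  0.13  ]
disc 654 [ 0.5279 -0.0184  0.13  ]
rim ends z75 [0.572  0.0022 0.075 ] [ 0.4608 -0.0051  0.075 ]
grip [ 0.569  -0.2017  0.19  ] [ 0.5743 -0.2765  0.19  ]
plate [array([0.5917, 0.0926, 0.012 ]), array([ 0.6084, -0.1879,  0.012 ])]
```

Both cameras agree on the gauge at (0.4368, 0.2742) with yaw about 4.4°, the gap at (0.516, -0.002) and the bar at (0.572, -0.240). I'll cage the bar loosely and pull.

```bash
python3 - <<'E'
from h import *
np.set_printoptions(precision=3,suppress=True)
y0=np.radians(3.4); ux=np.array([np.cos(y0),np.sin(y0),0])
def st(t):
    s=robot.get_state(); print(t,round(s["time"],2),s["ee_pos"],s["force"],s["opening"],s["grasp_force"])
b=np.array([.572,-.243,.188]); up=b.copy(); up[2]=.30
R=min([r for r in(down(y0+np.pi/2),down(y0-np.pi/2)) if robot.ik(up,r) is not None],key=lambda r:abs(robot.ik(up,r)[6]))
robot.move_ptp(up,R); st("up")
robot.move_linear(b,.1,threshold=8) and st("HIT")
robot.gripper_to(.027); st("caged")
for d in(.03,.06): robot.move_linear(b-ux*d,.06); st(d)
print(robot.move_linear(b-ux*.104+[0,0,-.002],.05,threshold=12)); robot.pause(.2); st("end")
cv2.imwrite("pics/pulled.png",robot.grab_frame("top")[222:292,214:434,::-1])
E
```

```text
up 6.39 [ 0.572 -0.243  0.3  ] [0.118 0.453 1.084] 0.0938215701285123 0.0
caged 8.78 [ 0.572 -0.243  0.188] [ 0.576 -0.776 -0.007] 0.027296994497200834 0.0
0.03 9.43 [ 0.543 -0.245  0.189] [ 5.967 -0.93   4.625] 0.027173002869645954 3.085695058107376
0.06 10.07 [ 0.513 -0.247  0.189] [4.762 0.182 4.404] 0.02703198358716927 2.933887392282486
True
end 10.74 [ 0.499 -0.247  0.188] [5.564 0.571 1.158] 0.02720193786219899 3.2120534777641296
```

Stopped early at 73 mm on a transient, since the force is only about 5.6 N. I'll continue in small steps.

```bash
python3 - <<'E'
from h import *
np.set_printoptions(precision=3,suppress=True)
y0=np.radians(3.4); ux=np.array([np.cos(y0),np.sin(y0),0]); b=np.array([.572,-.243,.188])
for d in(.080,.087,.091,.094,.097,.1):
    robot.move_linear(b-ux*d-[0,0,.002],.03); robot.pause(.1); s=robot.get_state(); print(d,s["time"],s["ee_pos"],s["force"],s["grasp_force"])
    if s["force"][0]>16: break
robot.pause(.15)
s=robot.get_state(); print(s["force"])
a=robot.grab_frame("top")[222:292,214:434,::-1]; cv2.imwrite("pics/pulled.png",cv2.resize(a,None,fx=3.6,fy=3.6,interpolation=cv2.INTER_CUBIC))
E
```

```text
0.08 11.25 [ 0.493 -0.248  0.187] [7.115 0.481 0.213] 3.345463201403618
0.087 11.7333 [ 0.486 -0.248  0.186] [ 9.534  0.162 -6.436] 4.367086440324783
0.091 12.1167 [ 0.482 -0.248  0.186] [ 9.301  0.951 -6.364] 4.760777950286865
0.094 12.4667 [ 0.479 -0.248  0.186] [10.28   0.327 -7.477] 5.070299059152603
0.097 12.8167 [ 0.476 -0.248  0.186] [10.089  0.94  -7.167] 5.276059806346893
0.1 13.1667 [ 0.473 -0.248  0.186] [11.001  1.226 -9.013] 5.6422752141952515
[10.852  0.186 -7.896]
```

View pics/pulled.png

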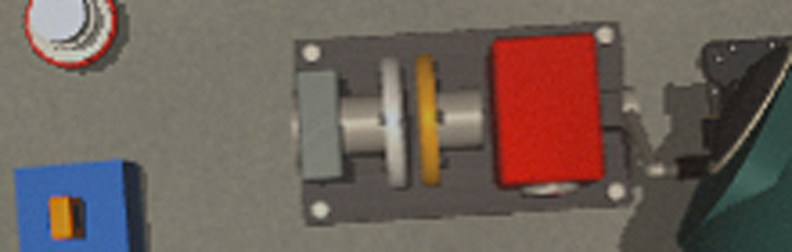

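The bar moved about 96 mm (v from 41 to 168), so the lever is at full stroke, and the brass disc is drawn away. I'll ease it home, release and fetch the gauge.

```bash
cat >> h.py <<'E'
np.set_printoptions(precision=4,suppress=True)
def st(t):
    s=robot.get_state(); print(t,round(s["time"],2),s["ee_pos"],s["force"],round(s["opening"],4),s["grasp_force"]); return s
def best(p,yaw): return min([r for r in(down(yaw),down(yaw+np.pi)) if robot.ik(p,r) is not None],key=lambda r:abs(robot.ik(p,r)[6]))
E
python3 - <<'E'
from h import *
b=np.array([.572,-.243,.188])
y0=np.radians(3.4); ux=np.array([np.cos(y0),np.sin(y0),0])
robot.move_linear(b-ux*.05+[0,0,.002],.045); st("half"); robot.move_linear(b,.045); robot.pause(.3); st("home")
robot.gripper_to(.07); robot.move_linear(b+[0,0,.11],.15); robot.gripper_to(.06)
g=np.array([.4368,.2742,.25]); yg=np.radians(4.4); R=best(g,yg)
robot.move_ptp(g,R); s=st("above"); print(R[:,1])
print(robot.move_linear([.4368,.2742,.112],.1,threshold=8)); robot.pause(.2); st("low")
cv2.imwrite("pics/chk.png",cv2.resize(robot.grab_frame("top")[222:292,214:434,::-1],None,fx=3.6,fy=3.6))
robot.gripper_to(0.0); robot.pause(.2); st("grip")
E
```

```text
half 14.63 [ 0.5223 -0.2457  0.1896] [ 5.919   0.1509 -2.4937] 0.027 2.91777066886425
home 16.19 [ 0.572  -0.243   0.1881] [-0.1087  0.1194 -0.1005] 0.027 0.0
above 20.23 [0.4376 0.2733 0.25  ] [ 0.3207 -0.347   0.7874] 0.06 0.0
[-0.0767  0.9971  0.    ]
False
low 21.97 [0.4369 0.2743 0.1123] [ 0.8699 -0.2046 -0.4683] 0.0601 0.0
grip 22.94 [0.4368 0.2742 0.112 ] [ 0.187   0.2388 -0.2578] 0.018 29.98618572950363
```

Opening of 18.0 mm and 30 N: the gauge is gripped. Now lift it, carry it over the gap and check before insertion.

```bash
python3 - <<'E'
from h import *
y0=np.radians(3.4)
robot.move_linear([.4368,.2742,.28],.12); robot.pause(.2); st("lifted")
p=[.516,-.0018,.28]; robot.move_ptp(p,down(y0+np.pi)); robot.move_linear([.516,-.0018,.232],.08); robot.pause(.4); s=st("above gap"); print(s["qpos"],s["tool_rot"])
a=robot.grab_frame("wrist"); b=robot.grab_frame("scene")
o=np.zeros((480,800,3),np.uint8); o[:,:400]=cv2.resize(a[160:340,245:395],(400,480)); o[:,400:]=cv2.resize(b[200:290,275:350],(400,480),interpolation=cv2.INTER_CUBIC)
cv2.imwrite("pics/over.png",o[:,:,::-1])
E
```

```text
lifted 24.69 [0.4367 0.2741 0.2797] [ 0.073   1.3752 -0.8059] 0.0178 29.986166954040527
above gap 26.95 [ 0.5161 -0.0018  0.2321] [ 0.1688 -0.1954 -1.037 ] 0.018 29.986257255077362
[-0.1601  0.214   0.1196  1.8775 -0.0292  1.0515  1.6014] [[-0.9982 -0.0592  0.0002]
 [-0.0592  0.9982  0.    ]
 [-0.0002  0.     -1.    ]]
```

View pics/over.png

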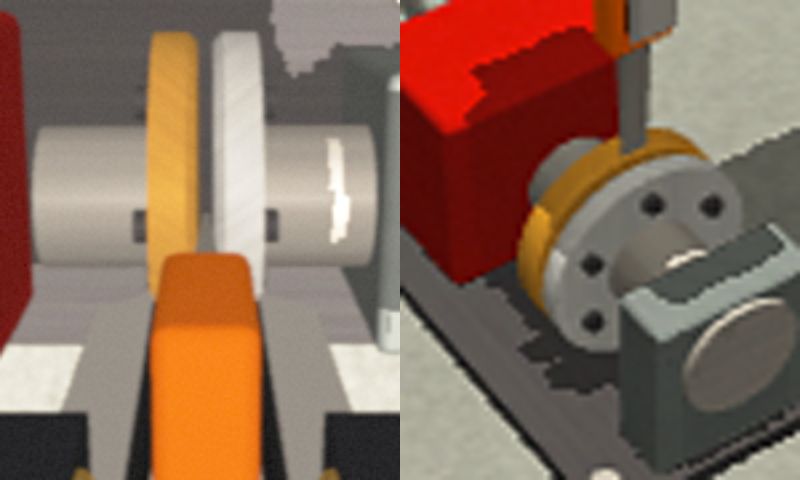

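The blade hangs upright with its tip about 5 mm above the rims, centred over the gap. I'll insert it in steps, watching the force.

```bash
cat >> h.py <<'E'
def favg(n=10):
    F=[]
    for _ in range(n): robot.pause(.03); F.append(robot.get_state()["force"])
    return np.mean(F,0)
E
python3 - <<'E'
from h import *
f0=favg(); print("base",f0)
if robot.move_linear([.516,-.0018,.214],.03,threshold=4): st("HIT"); raise SystemExit
print("13mm",favg()-f0)
z=.214
while z>.183:
    z-=.002
    hit=robot.move_linear([.516,-.0018,z],.02,threshold=5)
    f=favg(6)-f0; print(round(227-z*1000),f,hit)
    if hit or f[2]>1.0: break
st("")
np.save("f0.npy",f0)
E
```

```text
base [ 0.0402  0.1039 -0.7722]
13mm [0.0019 0.0744 0.2497]
15 [ 0.0454  0.1966 -0.1467] False
17 [ 0.0407 -0.046  -0.1536] False
19 [0.1248 0.0512 0.0204] False
21 [0.1345 0.0595 0.094 ] False
23 [-0.0124  0.1829  0.1484] False
25 [-0.0443 -0.4431 -0.1601] False
27 [-0.2917  0.1265 -0.1249] False
29 [0.0815 0.1532 0.1617] False
31 [-0.1218  0.2817  0.2002] False
33 [-0.0522  0.1293  0.3203] False
35 [ 0.0462 -0.3771  0.3529] False
37 [ 0.0873 -0.077   0.0005] False
39 [-0.3384 -0.395   0.1477] False
41 [-0.3731 -0.0803 -0.3728] False
43 [ 0.8628 -0.5618 -1.6726] False
45 [ 2.332   0.0774 -1.678 ] False
 35.67 [ 0.516  -0.0018  0.182 ] [ 2.9813  0.3879 -2.9662] 0.0179 29.985907673835754
```

Readings at 43–45 mm look odd, with force down and forward. I'll re-read while holding still.

```bash
python3 - <<'E'
from h import *
f0=np.load("f0.npy")
for k in range(3):
    F=[];M=[]
    for _ in range(10):
        robot.pause(.02); s=robot.get_state(); F.append(s["force"]);M.append(s["moment"])
    print(s["time"],np.mean(F,0)-f0,np.std(F,0),np.mean(M,0))
print(s["effort"],s["opening"],s["ee_pos"],s["tool_rot"][:,2])
a=robot.grab_frame("wrist"); b=robot.grab_frame("scene")
o=np.zeros((480,800,3),np.uint8); o[:,:400]=cv2.resize(a[130:430,195:445],(400,480)); o[:,400:]=cv2.resize(b[180:300,260:360],(400,480),interpolation=cv2.INTER_CUBIC)
cv2.imwrite("pics/in.png",o[:,:,::-1])
E
```

```text
35.8333 [ 2.5287 -0.0951 -1.9369] [0.4999 0.6984 0.4693] [ 0.042  -0.7054  0.0132]
36.0 [ 2.5674 -0.3636 -2.2452] [0.3607 0.528  0.3822] [ 0.0278 -0.7507  0.0111]
36.1667 [ 2.938  -0.0353 -2.7184] [0.4502 0.4291 0.5378] [ 0.0394 -0.7749  0.0167]
[  0.034  -67.1432   1.9958 -37.8219   0.0294   1.0916  -0.0008] 0.017908953725130156 [ 0.516  -0.0018  0.182 ] [ 0.0001  0.     -1.    ]
```

View pics/in.png

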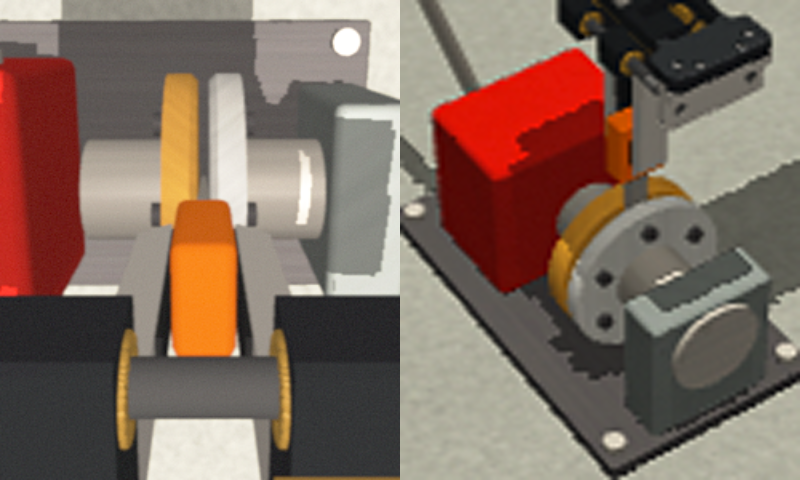

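The picture shows the blade well in the gap, handle upright and nothing else touching. The force is still drifting while at rest, so I'll check by waiting, then lifting 8 mm.

```bash
python3 - <<'E'
from h import *
f0=np.load("f0.npy")
def rec(t):
    F=[];E=[];M=[]
    for _ in range(10): robot.pause(.03); s=robot.get_state(); F.append(s["force"]);E.append(s["effort"]);M.append(s["moment"])
    print(t,round(s["time"],2),np.mean(F,0)-f0,np.mean(M,0),np.mean(E,0)[:6],s["ee_pos"][2])
rec("a");robot.pause(.4);rec("b")
robot.move_linear([.516,-.0018,.190],.04);rec("up");robot.pause(.3);rec("up")
E
```

```text
a 36.6 [ 2.633  -0.2242 -2.3173] [ 0.0508 -0.7664 -0.0153] [  0.0434 -67.1352   2.006  -37.8282   0.0354   1.083 ] 0.18198854549639082
b 37.33 [ 2.6693 -0.035  -2.2829] [ 0.0461 -0.7845  0.0076] [  0.0608 -67.1242   2.0243 -37.8301   0.0459   1.076 ] 0.18199504961346738
up 38.02 [ 0.0637  0.2317 -0.0455] [0.0295 0.0009 0.0103] [  0.0008 -66.0836   1.9262 -39.2994   0.034    0.0909] 0.18992083259716352
up 38.65 [-0.0824 -0.1027 -0.2564] [ 0.0242  0.0032 -0.0003] [ -0.     -65.8584   1.9164 -39.1956   0.0324   0.0744] 0.19001158016596956
```

The contact is real and appears only beyond about 42 mm of depth. About 3.5 N of tangential force with its moment at the blade fits friction from both discs, its direction set by the arm's settling. I'll re-insert in 1 mm steps, reading the force as each step ends.

```bash
python3 - <<'E'
from h import *
f0=np.load("f0.npy")
robot.move_linear([.516,-.0018,.187],.03)
for z in(.186,.185,.184,.183,.182):
    robot.move_linear([.516,-.0018,z],.01); s=robot.get_state(); a=s["force"]-f0
    f=favg(8)-f0; s=robot.get_state(); print(round(227-z*1000),"end",a,"rest",f,"My",s["moment"][1],"eff6",s["effort"][5],s["ee_pos"],round(s["time"],1))
E
```

```text
41 end [ 0.4564  0.8135 -0.2663] rest [-0.0455 -0.228  -0.1908] My 0.040453438514168175 eff6 0.04124373779632151 [ 0.516  -0.0018  0.186 ] 39.4
42 end [ 1.3401 -0.211  -0.3019] rest [ 0.5785 -0.0887 -0.8619] My -0.20940135577908392 eff6 0.3176561649888754 [ 0.516  -0.0018  0.185 ] 39.9
43 end [ 1.4208 -0.6299 -0.7457] rest [ 0.9654 -0.1609 -0.3867] My -0.2801502451350714 eff6 0.5036569386720657 [ 0.516  -0.0018  0.184 ] 40.5
44 end [ 1.3753 -0.6111  0.2969] rest [ 0.8519 -0.4026  0.6086] My -0.3509790168895713 eff6 0.5424456484615803 [ 0.516  -0.0018  0.183 ] 41.0
45 end [1.3927 0.1795 1.9967] rest [ 1.3945 -0.3249  1.5341] My -0.4518561426927141 eff6 0.5766074918210506 [ 0.516  -0.0018  0.182 ] 41.5
```

Friction now builds up as expected: contact at about 42 mm and snug at 45 mm, with fz about 1.5–2 N. The middle of the 1.5–8.5 N window is reached, so I'll settle and hand in.

```bash
python3 - <<'E'
from h import *
robot.pause(.5); print(favg(10)-np.load("f0.npy")); st("final"); print(robot.sign_off())
E
```

```text
[ 1.4923 -0.1551  1.2021]
final 42.32 [ 0.516  -0.0018  0.182 ] [ 1.2707 -0.0894  0.0824] 0.0175 29.986423552036285
the job is handed in; nothing more can be done
None
```

I pulled the lever to full stroke and eased it home, then inserted the gauge until snug (tip about 45 mm below the rims, about 3 mm past contact). I handed in at about 42 s with it still held upright; no verdict came back, and the force on each disc is my estimate (about 5 N), not measured.

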